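Bring the lug up to the pipe on a tack-weld fixture and hold it at the notch

ROBOT

A 7-joint arm with a two-finger parallel gripper is mounted at the origin on the work surface. World frame = base frame: x ahead of the robot, y to its left, z up, the work surface at z = 0. Lengths are in mm, angles in rad, forces in N, time in s.
With the tool pointing down it reaches from about 400 to 900 mm from the base axis. Payload 5.6 kg.
Tool frame: the origin (TCP) lies on the centre line of the jaws, within the pads' length; the fingertips stand 19 mm ahead of it and the grasp point (between the pads) is the TCP; z points along the fingers, y is the line along which they close (so a half turn about z gives the same grasp; the last joint's range is limited). The gripper opens to 92 mm and grips with 3 to 60 N. Pads are 20 mm wide; open, the fingers measure 128 mm over their backs; the gripper's body (75 mm by 189 mm) begins 69 mm behind the grasp point.
Start: joints at [-1.317, 0.468, -0.012, 1.603, 0.006, 1.071, -0.056], TCP at [190.141, 621.574, 233.592] pointing down, gripper open.
Joint ranges: [-2.53, 2.53], [-0.31, 2.02], [-1.57, 1.55], [0.28, 2.44], [-1.29, 4.43], [0.15, 1.84], [-2.92, 2.92]. Speed limits (rad/s): [2.57, 2.57, 3.14, 3.14, 3.14, 3.14, 3.14].

INTERFACE

Orientations are given as [roll, pitch, yaw] about the fixed x, y, z axes, in that order (R = Rz(yaw) Ry(pitch) Rx(roll)).
In Python, from workcell import ctrl gives the robot as it stands.
- The arm moves only by the tool step_arm, never from a script. Its argument "commands" is a list of rows, each a list of 3 entries, a list of its own where there are three numbers: the finger opening in m, from 0 to 0.0919, then the shift along the world's x, y, z in m, then the turn about the world's z in rad. A call has 1 to 8 rows; each row is the pose to reach, as a shift and turn from the pose commanded when the call began; what a row does not reach only later rows make up. A row lasts 1/10 s, in which the tool goes at most 50 mm and 8.59 degrees, less where a joint would pass 70% of its speed; a pose out of reach is approached as far as the arm can. A call with a gripper value outside its range is refused whole. The fingers move at their own pace and stop on an object; "newtons" is the grip in N (left out, the last holds). Time passes only in rows, so rows that repeat a pose let the fingers close. It gives the time, the measured TCP pose, the force, the opening and the grip force at its end, in the units of the state.
- ctrl.get_state(): the state, without advancing time (a new reading comes with each control period).
- ctrl.grab_frame(name): name is "scene" or "side" or "wrist"; returns a dict with "image" (384x512x3 uint8, blue, green, red), "intrinsics" (3x3 intrinsics, pixels), "dist" ([k1, k2, p1, p2, k3] as OpenCV has them; the pictures are not rectified), "world_to_cam" (4x4, takes a point from world to camera coordinates); the wrist camera has in their place "T_tool_cam" (4x4, takes a point from camera to tool coordinates, whose origin is the TCP and whose axes are the flange's). Camera axes: x right, y up, looking along -z (the intrinsics and any distortion apply to the point x, -y, -z); pixel columns grow to the right and rows downward; lengths in mm; the calibration is good to about 2 mm. A picture is of the moment at which its call begins: read the wrist's pose just before it. There is no depth.
- ctrl.job_done(): hands the job in; it is judged then, once.
The state is a dict: "t": time; "q": joint angles; "qd": joint speeds; "joint_efforts": joint torques, N m; "tool_pos": TCP position; "ee_rot": TCP orientation; "ft_force": force on the tool from outside, world axes, zero at the start; "ft_torque": the same for the moment, N m; "finger_gap": finger opening in mm; "grip_force": force on a finger pad.
Only numpy, scipy, OpenCV 4.12 (cv2) and the standard library are available. Lean on these libraries where they do the work, as an engineer would, in place of code of your own. Each camera call takes 0.05 s, during which the arm holds its last target. There are 200 camera calls.

TASK

A lug is about to be tacked onto the pipe on the turntable fixture. First give the turntable one full turn by hand, either way, to see that the pipe runs clear, and bring its handle back to where it started; then take the lug carriage by its grip, slide it up to the pipe until you feel its ball drop into the notch, and hold it right there without running on past the notch into the pipe. The program finishes while still holding the carriage there, nothing let go, so that the tack can be struck; leave the loose things on the bench alone.

Things in the scene. Friction and masses are not known exactly. Their poses are not given: they have to be found in the camera images.
- bed: Dark steel bed of the fixture, screwed to the bench: 540 mm along its y, 170 across, 20 thick; origin: centre of its underside. +y runs along it from the carriage's end to the turntable's end (bench y, turned up to 0.2 rad). Two guide rails and the notched index bar lie on its carriage half.
- foot: The turntable's grey foot on the bed, 130 x 134 x 25 mm. Origin on the turntable's upright axis at the bed's top face, 20 mm above the bench; axes parallel to the bed's, so -y points to the carriage. Its steel index bar, 22 mm wide, runs along -y between the guide rails. Where the foot (and bar and notch) sits along the bed varies by 40 mm between starts.
- notch (a point): Centre of the single notch across the index bar, at the bar's top (36 mm above the bench), 190 mm from the turntable's axis along the foot's -y. The notch is 10 mm wide; the carriage covers it when home.
- carriage: Aluminium lug carriage, 130 mm across, 107 along, top 62 mm above the bench; slides only along the bed, axes as the bed's, 110 to 170 mm short of the notch at the start. Origin below the grip's axis at the bed's top face; the sprung ball is under it. Ball home: origin level with the notch in y, lug 4 mm off the pipe. The slide has no stop at the notch; its end stop lies beyond.
- grip_mid (a point): Middle of the carriage's upright black grip, a 26 mm cylinder reaching from 78 to 130 mm above the bench; this point is 108 mm up. Sliding it takes 2 to 7 N. From 5 mm short of the notch to its centre the ball draws the carriage on, helping by up to 8 to 10 N; past the centre it resists at once, and 12 to 18 N would drive it out.
- lug_tip (a point): Middle of the lug's free end, 161 mm ahead (+y) of the grip's axis, 128 mm above the bench. The lug is a 6 mm steel tab on edge, 34 mm tall, nipped in two cheeks on an upright plate (40 mm wide, 14 thick, top 146 mm above the bench) whose rear face is 58 mm ahead of the grip's axis.
- turntable (a joint): Angle of the turntable, 0 at the start, growing counter-clockwise seen from above; a full turn is +6.283 or -6.283, no stop within two turns. A steel disc, 190 mm diameter, top 92 mm above the bench, with three low jaws (to 107 mm above the bench, within 65 mm of the axis). Takes 1.5 to 2.5 N at the handle and stays where left.
- pipe_top (a point): Top centre of the steel pipe stub, 50 mm diameter, that stands in the jaws on the turntable's axis; 160 mm above the bench.
- handle_mid (a point): Point on the axis of the turntable's upright handle, 140 mm above the bench, 75 mm from the turntable's axis. A black sleeve, 22 mm diameter, from 106 to 161 mm above the bench, revolving freely on its stud, so fingers need not turn while leading it round. Starts anywhere on the circle but within 55 degrees of the carriage's side. The drawn-back lug is clear of its path.
- wrench: Loose spanner, 200 mm long, on the robot's side of the bed; leave alone.
- tape: Loose roll of masking tape, 104 mm diameter, 24 high, lying on the robot's side of the bed; leave alone.
- magnet: Loose arrow-shaped welding magnet, 88 x 85 x 18 mm, beyond the bed; leave alone.
- tin: Loose closed tin, 68 mm diameter, 70 high, beyond the bed; leave alone.
- offcut: Loose pipe offcut, standing, 50 mm diameter, 55 high, beyond the carriage's end of the bed; leave alone.
- brush: Loose brush, 220 mm long, beyond the turntable; leave alone.
- chip_hammer: Loose chipping hammer, 280 mm long, to the left of the bed; leave alone.

How it is judged (in metres and radians):
On the way, in this order (a step that is already met when the one before it is completed fails the run):
1. the turntable has been given one full turn, its handle back where it started ((value of joint turntable between 6.06 and 6.5 rad or value of joint turntable between -6.5 and -6.06 rad)), for 0.2 s.
2. the carriage stands at the notch with the fingers on it (y of carriage in the frame of foot between -0.1925 and -0.1875 m and contact force between the fingers and carriage above 3 N), for 0.3 s.
At the end, for the whole second after the job is handed in: The turntable has made one full turn either way and stands within about 0.22 rad (13 degrees) of where it started; the carriage is at rest with its ball in the notch, within 2.5 mm of the notch's centre; the fingers hold it with more than 3 N (all of step 2 and (value of joint turntable between 6.06 and 6.5 rad or value of joint turntable between -6.5 and -6.06 rad) and linear speed of carriage below 0.01 m/s); the arm keeps its last pose, push and grip.
It fails at once if the carriage run on more than 5 mm past the notch, the lug into the pipe (y of carriage in the frame of foot above -0.185 m).
It fails at once if a loose thing on the bench moved by more than 30 mm (distance of any of wrench, tape, magnet, tin, offcut, brush, chip_hammer from where it was at the start of the episode above 0.03 m).
It also fails if it takes over 72 s, if anything falls off the work surface, if the arm or the gripper's body presses on something with over 40 N, if the wrist force passes 120 N, or if a joint passes its speed limit or range.

## Working session

There is one attempt and no reset: what is moved stays moved. The work goes in short steps, Python scripts to look and compute and a tool call to move; the robot and the scene stay as the last step left them, time stands still between calls to the robot, and variables do not carry over. Pictures are saved under pics/ and viewed, at most 10 in all, crops included, and the job is handed in when it is done.

Besides the shell and the picture viewer there is one more tool, called after "Emit:" by a JSON object that holds its "api" and its "payload". step_arm: Moves the arm, as the interface text tells. Its arguments: {"type":"object","properties":{"commands":{"type":"array","items":{"type":"array"}},"newtons":{"type":"number"}},"required":["commands"]}

```bash
mkdir -p pics
cat > h.py <<'E'
import numpy as np, cv2, pickle
from workcell import ctrl
def grab(n):
    s=ctrl.get_state(); f=ctrl.grab_frame(n); f['s']=s; pickle.dump(f,open(f'{n}.pkl','wb')); return f
def ray(f,uv):
    p=cv2.undistortPoints(np.array([[uv]],float),np.array(f['intrinsics']),np.array(f['dist']))[0,0]
    d=np.array([p[0],-p[1],-1.]); W=np.array(f['world_to_cam']); R=W[:3,:3]
    return -R.T@W[:3,3], R.T@d
def onz(f,uv,z):
    c,d=ray(f,uv); return c+d*(z-c[2])/d[2]
def proj(f,P):
    W=np.array(f['world_to_cam']); c=(W[:3,:3]@np.array(P,float).reshape(-1,3).T).T+W[:3,3]
    c=c*[1,-1,-1]
    return cv2.projectPoints(c,np.zeros(3),np.zeros(3),np.array(f['intrinsics']),np.array(f['dist']))[0][:,0]
E
python3 - <<'E'
from h import *
for n in('scene','side'):
    f=grab(n); cv2.imwrite(f'pics/{n}0.png',cv2.resize(f['image'],(800,600),interpolation=cv2.INTER_CUBIC))
    print(ray(f,(256,192)))
s=f['s'];print(s['t'],s['tool_pos'],s['ee_rot'],s['finger_gap'],s['ft_force'])
E
```

```text
(array([1135.48556123, -298.95991749,  753.63589238]), array([-0.62959616,  0.37092587, -0.68273967]))
(array([ 331.63769248, -719.63268139, 1024.36845836]), array([ 0.2107124 ,  0.64261236, -0.73678394]))
0.05 [190.01616932 621.04051245 232.67046654] [-3.13987573e+00  1.32114046e-04  2.84472258e+00] 92.15845623833924 [-0.52236341 -1.22770421  0.42998241]
```

View pics/scene0.png

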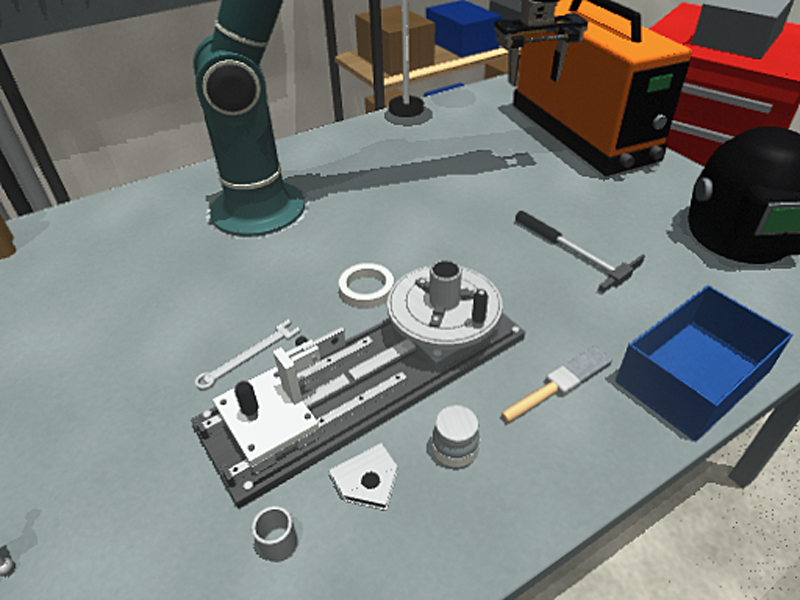

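View pics/side0.png

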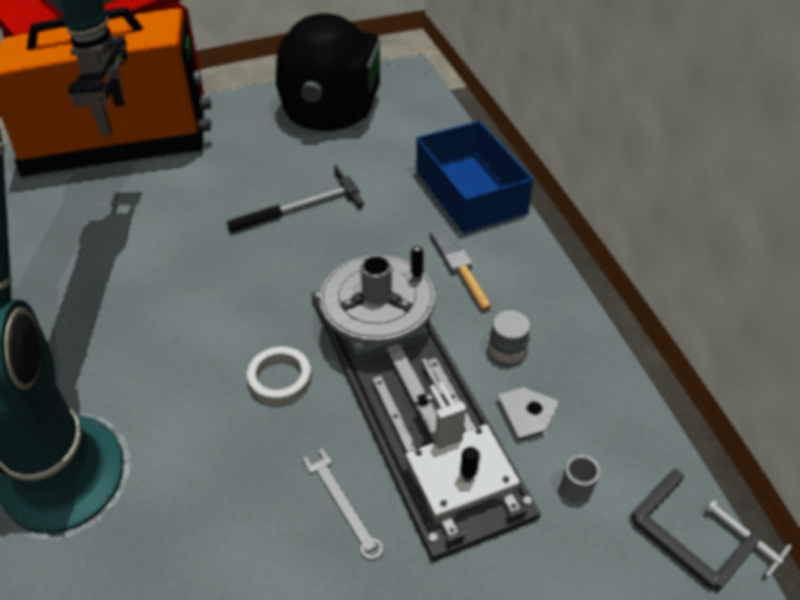

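Scene view: pipe top ~(446,268), handle top ~(481,293), grip top ~(244,386). Side view: pipe top ~(376,265), handle top ~(417,249), grip top ~(470,453).

Run:
```python
from h import *
import pickle
a=pickle.load(open('scene.pkl','rb'));b=pickle.load(open('side.pkl','rb'))
for n,u,v,z in(('pipe',(446,268),(376,265),160),('handle',(481,293),(417,249),161),('grip',(244,386),(470,453),130)):
    u=np.array(u)*.64;v=np.array(v)*.64
    c1,d1=ray(a,u);c2,d2=ray(b,v)
    t=np.linalg.lstsq(np.c_[d1,-d2],c2-c1,rcond=None)[0]
    print(n,onz(a,u,z),onz(b,v,z),c1+d1*t[0],c2+d2*t[1])
# bed corners scene / side at z=20
for u in((193,412),(240,500),(523,330)):print(onz(a,np.array(u)*.64,20))
for u in((434,555),(538,515),(316,295)):print(onz(b,np.array(u)*.64,20))
from cv2 import resize
x=a['image'][150:330,110:350];y=b['image'][150:360,190:360]
cv2.imwrite('pics/c1.png',cv2.resize(x,(800,600),interpolation=cv2.INTER_CUBIC))
cv2.imwrite('pics/c2.png',cv2.resize(y,(486,600),interpolation=cv2.INTER_CUBIC))
```

```text
pipe [564.90691273 122.66865127 160.        ] [566.86662865 117.79335983 160.        ] [566.51869335 121.47762746 161.67691313] [567.10971632 118.65876334 159.10675396]
handle [641.94611469 132.40817963 161.        ] [640.000304   130.21474749 161.        ] [640.65642185 133.53540938 159.45135323] [640.86091297 132.58658599 158.59042567]
grip [ 590.19616122 -227.42103896  130.        ] [ 587.6077963  -232.94716639  130.        ] [ 587.61263403 -227.08209483  127.04527489] [ 588.8846058  -230.51952083  125.53878315]
[ 499.74658932 -300.22436638   20.        ]
[ 678.39652352 -291.10444449   20.        ]
[639.66664705 238.02181971  20.        ]
[ 511.70740652 -310.45873969   20.        ]
[ 672.71571499 -302.23938677   20.        ]
[481.49918394 216.17832433  20.        ]
```

View pics/c1.png

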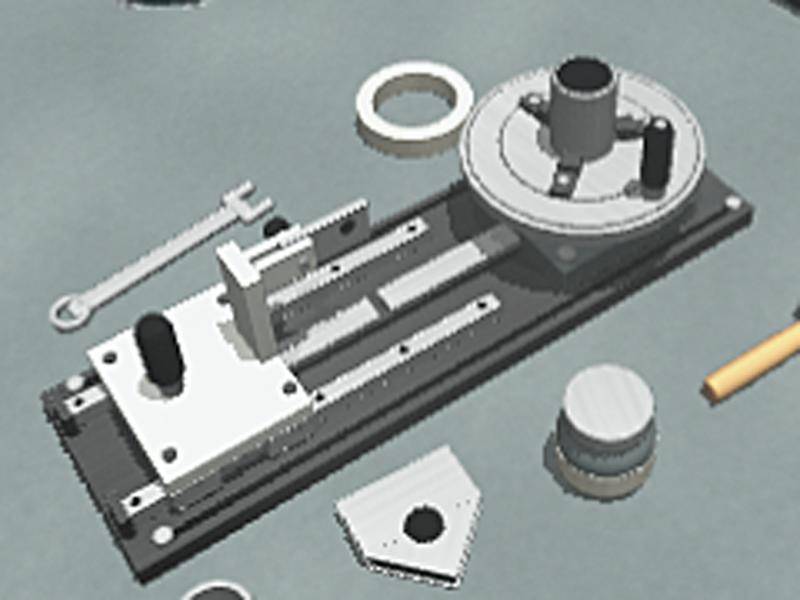

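View pics/c2.png

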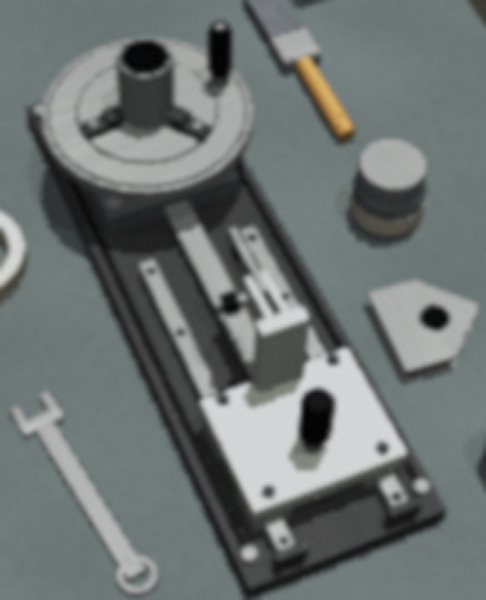

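Emit:
{"api": "step_arm", "payload": {"commands": [[0.05, [0.03, -0.033, 0], 0.1], [0.05, [0.06, -0.065, 0], 0.2], [0.05, [0.09, -0.098, 0], 0.3], [0.05, [0.12, -0.13, 0], 0.36], [0.05, [0.15, -0.163, 0], 0.36], [0.05, [0.18, -0.196, 0], 0.36], [0.05, [0.21, -0.228, 0], 0.36], [0.05, [0.24, -0.261, 0], 0.36]], "newtons": 15}}

```text
t: 0.9
tool_pos: [431.0, 359.0, 233.4]
ee_rot: [-3.141, -0.0, -3.078]
ft_force: [0.6, 1.4, 0.1]
finger_gap: 50.1
grip_force: 0.0
```

Emit:
{"api": "step_arm", "payload": {"commands": [[0.05, [0.03, -0.033, 0], 0], [0.05, [0.06, -0.065, 0], 0], [0.05, [0.09, -0.098, 0], 0], [0.05, [0.12, -0.13, 0], 0], [0.05, [0.15, -0.163, 0], 0], [0.05, [0.18, -0.196, 0], 0], [0.05, [0.206, -0.228, 0], 0], [0.05, [0.206, -0.228, 0], 0]]}}

```text
t: 1.7
tool_pos: [639.1, 125.0, 232.9]
ee_rot: [-3.137, 0.001, -3.088]
ft_force: [-0.1, -0.1, -0.3]
finger_gap: 50.2
grip_force: 0.0
```

Run:
```python
from h import *
f=grab('wrist'); cv2.imwrite('pics/w1.png',cv2.resize(f['image'],(800,600),interpolation=cv2.INTER_CUBIC))
s=f['s'];print(s['t'],s['tool_pos'],s['ee_rot'],s['ft_force'],f['T_tool_cam'])
```

```text
1.7 [639.1012048  124.99823263 232.92159953] [-3.13737941e+00  9.44187899e-04 -3.08794168e+00] [-0.1129672  -0.12372668 -0.32503778] [[-1.40013511e-05  9.54508907e-01  2.98182404e-01  8.57864611e+01]
 [ 9.99999635e-01 -2.41251288e-04  8.19222884e-04  8.87345337e-01]
 [ 8.53892428e-04  2.98182307e-01 -9.54508556e-01 -1.50316047e+02]
 [ 0.00000000e+00  0.00000000e+00  0.00000000e+00  1.00000000e+00]]
```

View pics/w1.png

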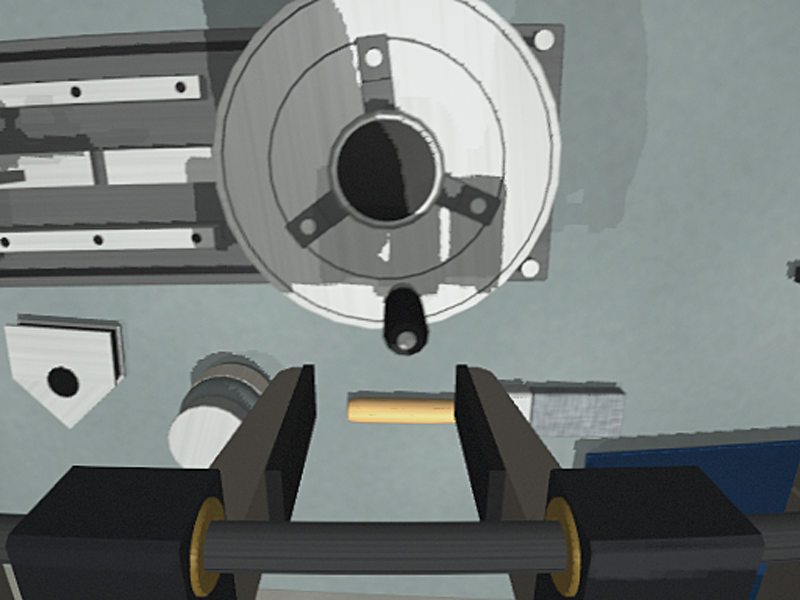

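Wrist view: pipe top centre (387,167), handle top centre (406,340), notch (99,167), with the fingers below it.

```bash
cat >> h.py <<'E'
from scipy.spatial.transform import Rotation as Ro
def wfix(f):
    T=np.eye(4);T[:3,:3]=Ro.from_euler('xyz',f['s']['ee_rot']).as_matrix();T[:3,3]=f['s']['tool_pos']
    f['world_to_cam']=np.linalg.inv(T@np.array(f['T_tool_cam']));return f
E
python3 - <<'E'
from h import *
f=wfix(pickle.load(open('wrist.pkl','rb')))
for u,z in(((387,167),160),((406,340),161),((99,167),36)):print(onz(f,np.array(u)*.64,z))
s=ctrl.get_state();print(s['t'],s['tool_pos'],s['qd'])
E
```

```text
[562.96627045 122.35032116 160.        ]
[638.46969597 135.13555735 161.        ]
[576.73574461 -66.67430616  36.        ]
1.75 [637.28520798 128.66307442 232.73047788] [-0.05071741 -0.01956008 -0.0573077   0.02915772 -0.0176432   0.00108921
 -0.01262832]
```

Emit:
{"api": "step_arm", "payload": {"commands": [[0.05, [0.003, 0.001, -0.03], 0], [0.05, [0.003, 0.001, -0.06], 0], [0.05, [0.003, 0.001, -0.09], 0], [0.05, [0.003, 0.001, -0.095], 0], [0.05, [0.003, 0.001, -0.095], 0], [0.0, [0.003, 0.001, -0.095], 0], [0.0, [0.003, 0.001, -0.095], 0], [0.0, [0.003, 0.001, -0.095], 0]], "newtons": 12}}

```text
t: 2.55
tool_pos: [639.9, 133.9, 140.1]
ee_rot: [3.141, 0.002, -3.078]
ft_force: [0.2, 0.5, -0.0]
finger_gap: 28.6
grip_force: 0.0
```

Emit:
{"api": "step_arm", "payload": {"commands": [[0.0, [0, 0, 0], 0], [0.0, [0, 0, 0], 0], [0.0, [0, 0, 0], 0]]}}

```text
t: 2.85
tool_pos: [639.7, 133.7, 139.7]
ee_rot: [3.141, 0.002, -3.079]
ft_force: [-1.7, -0.9, 6.1]
finger_gap: 21.5
grip_force: 12.0
```

Run:
```python
from h import *
s=ctrl.get_state();print(s['t'],s['tool_pos'],s['finger_gap'],s['grip_force'],s['ft_force'])
f=grab('wrist'); cv2.imwrite('pics/w2.png',f['image'])
```

```text
2.85 [639.68631927 133.74468298 139.65614066] 21.54634027657672 12.000718116760254 [-1.66565187 -0.85616979  6.1452284 ]
```

View pics/w2.png

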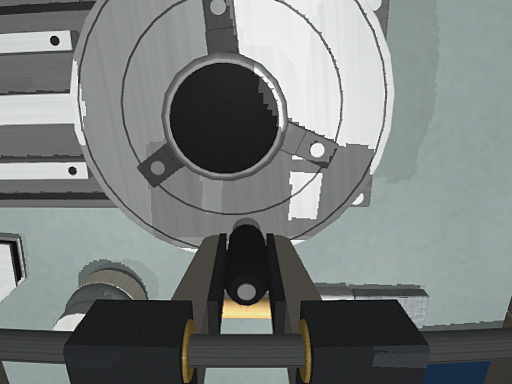

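Handle is between the pads (top at (246,291)), pipe top centre at (225,118).

```bash
cat > circ.py <<'E'
import numpy as np,sys
cx,cy,hx,hy=map(float,sys.argv[1:5]);n=int(sys.argv[5])
r=np.hypot(hx-cx,hy-cy);a=np.arctan2(hy-cy,hx-cx)
print('r',r,'a',a)
th=np.minimum(np.arange(n+1)*2*np.pi/n,9)
P=np.c_[cx+75*np.cos(a+th),cy+75*np.sin(a+th)]
for k in range(0,n,8):print(np.round((P[k+1:k+9]-P[k])/1000,4).tolist(), P[k].round(1))
E
python3 - <<'E'
from h import *
f=wfix(pickle.load(open('wrist.pkl','rb')))
print(onz(f,(225,118),160),onz(f,(246,291),161))
E
python3 circ.py 565.5 121 639.7 133.7 48
```

```text
[564.1475789 121.7461081 160.       ] [638.4720667  134.41582221 161.        ]
r 75.27901433998726 a 0.16951641552751806
[[-0.0023, 0.0095], [-0.0058, 0.0187], [-0.0105, 0.0273], [-0.0162, 0.0353], [-0.023, 0.0424], [-0.0306, 0.0486], [-0.039, 0.0537], [-0.0479, 0.0577]] [639.4 133.7]
[[-0.0094, 0.0028], [-0.0191, 0.0043], [-0.0289, 0.0046], [-0.0387, 0.0036], [-0.0482, 0.0013], [-0.0574, -0.0022], [-0.066, -0.0069], [-0.0739, -0.0127]] [591.5 191.3]
[[-0.0071, -0.0067], [-0.0133, -0.0144], [-0.0184, -0.0227], [-0.0224, -0.0317], [-0.0252, -0.0411], [-0.0268, -0.0508], [-0.027, -0.0606], [-0.026, -0.0703]] [517.6 178.7]
[[0.0023, -0.0095], [0.0058, -0.0187], [0.0105, -0.0273], [0.0162, -0.0353], [0.023, -0.0424], [0.0306, -0.0486], [0.039, -0.0537], [0.0479, -0.0577]] [491.6 108.3]
[[0.0094, -0.0028], [0.0191, -0.0043], [0.0289, -0.0046], [0.0387, -0.0036], [0.0482, -0.0013], [0.0574, 0.0022], [0.066, 0.0069], [0.0739, 0.0127]] [539.5  50.7]
[[0.0071, 0.0067], [0.0133, 0.0144], [0.0184, 0.0227], [0.0224, 0.0317], [0.0252, 0.0411], [0.0268, 0.0508], [0.027, 0.0606], [0.026, 0.0703]] [613.4  63.3]
```

Emit:
{"api": "step_arm", "payload": {"commands": [[0.0, [-0.0023, 0.0095, 0], 0], [0.0, [-0.0058, 0.0187, 0], 0], [0.0, [-0.0105, 0.0273, 0], 0], [0.0, [-0.0162, 0.0353, 0], 0], [0.0, [-0.023, 0.0424, 0], 0], [0.0, [-0.0306, 0.0486, 0], 0], [0.0, [-0.039, 0.0537, 0], 0], [0.0, [-0.0479, 0.0577, 0], 0]], "newtons": 15}}

```text
t: 3.7
tool_pos: [592.3, 190.9, 139.6]
ee_rot: [-3.141, 0.003, -3.079]
ft_force: [1.9, -1.9, 5.5]
finger_gap: 21.7
grip_force: 15.0
```

Emit:
{"api": "step_arm", "payload": {"commands": [[0.0, [-0.0094, 0.0028, 0], 0], [0.0, [-0.0191, 0.0043, 0], 0], [0.0, [-0.0289, 0.0046, 0], 0], [0.0, [-0.0387, 0.0036, 0], 0], [0.0, [-0.0482, 0.0013, 0], 0], [0.0, [-0.0574, -0.0022, 0], 0], [0.0, [-0.066, -0.0069, 0], 0], [0.0, [-0.0739, -0.0127, 0], 0]]}}

```text
t: 4.5
tool_pos: [518.4, 178.9, 139.6]
ee_rot: [3.141, 0.004, -3.078]
ft_force: [4.0, 0.0, 4.6]
finger_gap: 21.4
grip_force: 15.0
```

Forces are low and the circle tracks well.

Emit:
{"api": "step_arm", "payload": {"commands": [[0.0, [-0.0071, -0.0067, 0], 0], [0.0, [-0.0133, -0.0144, 0], 0], [0.0, [-0.0184, -0.0227, 0], 0], [0.0, [-0.0224, -0.0317, 0], 0], [0.0, [-0.0252, -0.0411, 0], 0], [0.0, [-0.0268, -0.0508, 0], 0], [0.0, [-0.027, -0.0606, 0], 0], [0.0, [-0.026, -0.0703, 0], 0]]}}

```text
t: 5.3
tool_pos: [491.6, 109.4, 139.6]
ee_rot: [3.14, 0.002, -3.078]
ft_force: [0.4, 2.2, 8.2]
finger_gap: 21.6
grip_force: 15.0
```

Emit:
{"api": "step_arm", "payload": {"commands": [[0.0, [0.0023, -0.0095, 0], 0], [0.0, [0.0058, -0.0187, 0], 0], [0.0, [0.0105, -0.0273, 0], 0], [0.0, [0.0162, -0.0353, 0], 0], [0.0, [0.023, -0.0424, 0], 0], [0.0, [0.0306, -0.0486, 0], 0], [0.0, [0.039, -0.0537, 0], 0], [0.0, [0.0479, -0.0577, 0], 0]]}}

```text
t: 6.1
tool_pos: [539.2, 50.5, 139.5]
ee_rot: [3.141, -0.0, -3.079]
ft_force: [-3.2, 0.3, 9.9]
finger_gap: 21.8
grip_force: 15.0
```

Emit:
{"api": "step_arm", "payload": {"commands": [[0.0, [0.0094, -0.0028, 0], 0], [0.0, [0.0191, -0.0043, 0], 0], [0.0, [0.0289, -0.0046, 0], 0], [0.0, [0.0387, -0.0036, 0], 0], [0.0, [0.0482, -0.0013, 0], 0], [0.0, [0.0574, 0.0022, 0], 0], [0.0, [0.066, 0.0069, 0], 0], [0.0, [0.0739, 0.0127, 0], 0]]}}

```text
t: 6.9
tool_pos: [613.6, 62.8, 139.6]
ee_rot: [-3.141, 0.001, -3.079]
ft_force: [-1.0, -1.1, 9.7]
finger_gap: 21.7
grip_force: 15.0
```

Emit:
{"api": "step_arm", "payload": {"commands": [[0.0, [0.0071, 0.0067, 0], 0], [0.0, [0.0133, 0.0144, 0], 0], [0.0, [0.0184, 0.0227, 0], 0], [0.0, [0.0224, 0.0317, 0], 0], [0.0, [0.0252, 0.0411, 0], 0], [0.0, [0.0268, 0.0508, 0], 0], [0.0, [0.027, 0.0606, 0], 0], [0.0, [0.026, 0.0703, 0], 0]]}}

```text
t: 7.7
tool_pos: [639.8, 133.2, 139.6]
ee_rot: [-3.141, 0.002, -3.079]
ft_force: [-1.0, -2.2, 8.1]
finger_gap: 21.3
grip_force: 15.0
```

Emit:
{"api": "step_arm", "payload": {"commands": [[0.0, [0, 0, 0], 0], [0.0, [0, 0, 0], 0], [0.0, [0, 0, 0], 0], [0.0, [0, 0, 0], 0]]}}

```text
t: 8.1
tool_pos: [639.4, 135.2, 139.6]
ee_rot: [3.14, 0.001, -3.078]
ft_force: [-0.6, 1.9, 7.8]
finger_gap: 21.8
grip_force: 15.0
```

Run:
```python
from h import *
f=wfix(grab('wrist')); cv2.imwrite('pics/w3.png',f['image'])
s=f['s'];print(s['t'],s['tool_pos'],s['finger_gap'],s['grip_force'],s['ft_force'])
```

```text
8.1 [639.35535344 135.15029224 139.60689311] 21.834251684377744 15.002315193414688 [-0.64116778  1.87155498  7.84701723]
```

View pics/w3.png

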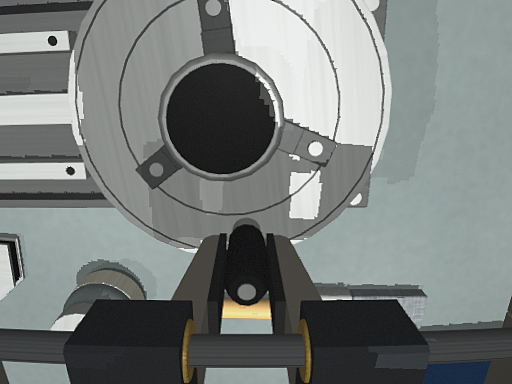

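Full turn done, picture matches the start picture. Release, lift, and go over the grip.

Emit:
{"api": "step_arm", "payload": {"commands": [[0.05, [0, 0, 0], 0], [0.05, [0, 0, 0], 0], [0.05, [0, 0, 0], 0], [0.05, [0, 0, 0.04], 0], [0.05, [0, 0, 0.08], 0], [0.05, [0, 0, 0.095], 0], [0.05, [-0.007, -0.045, 0.095], 0], [0.05, [-0.013, -0.09, 0.095], 0]]}}

```text
t: 8.95
tool_pos: [625.6, 44.2, 233.3]
ee_rot: [3.141, -0.0, -3.075]
ft_force: [-0.1, -0.6, -0.1]
finger_gap: 49.6
grip_force: 0.0
```

Emit:
{"api": "step_arm", "payload": {"commands": [[0.05, [-0.006, -0.045, 0], 0], [0.05, [-0.012, -0.09, 0], 0], [0.05, [-0.018, -0.135, 0], 0], [0.05, [-0.024, -0.18, 0], 0], [0.05, [-0.03, -0.225, 0], 0], [0.05, [-0.037, -0.273, 0], 0], [0.05, [-0.037, -0.273, 0], 0], [0.05, [-0.037, -0.273, 0], 0]]}}

```text
t: 9.75
tool_pos: [588.1, -230.8, 232.6]
ee_rot: [3.141, -0.002, -3.082]
ft_force: [-0.5, -0.2, 0.0]
finger_gap: 49.9
grip_force: 0.0
```

Emit:
{"api": "step_arm", "payload": {"commands": [[0.05, [0, 0, 0], 0], [0.05, [0, 0, 0], 0]]}}

```text
t: 9.95
tool_pos: [589.6, -227.2, 233.2]
ee_rot: [3.14, -0.0, -3.076]
ft_force: [-0.3, 0.8, 0.2]
finger_gap: 49.9
grip_force: 0.0
```

Run:
```python
from h import *
f=wfix(grab('wrist')); cv2.imwrite('pics/w4.png',cv2.resize(f['image'],(800,600),interpolation=cv2.INTER_CUBIC))
s=f['s'];print(s['t'],s['tool_pos'],s['ee_rot'],s['finger_gap'],s['ft_force'])
```

```text
9.95 [ 589.61800063 -227.24553343  233.16804146] [ 3.14047665e+00 -3.47467284e-04 -3.07550702e+00] 49.94240545189916 [-0.31452881  0.84668971  0.21383436]
```

View pics/w4.png

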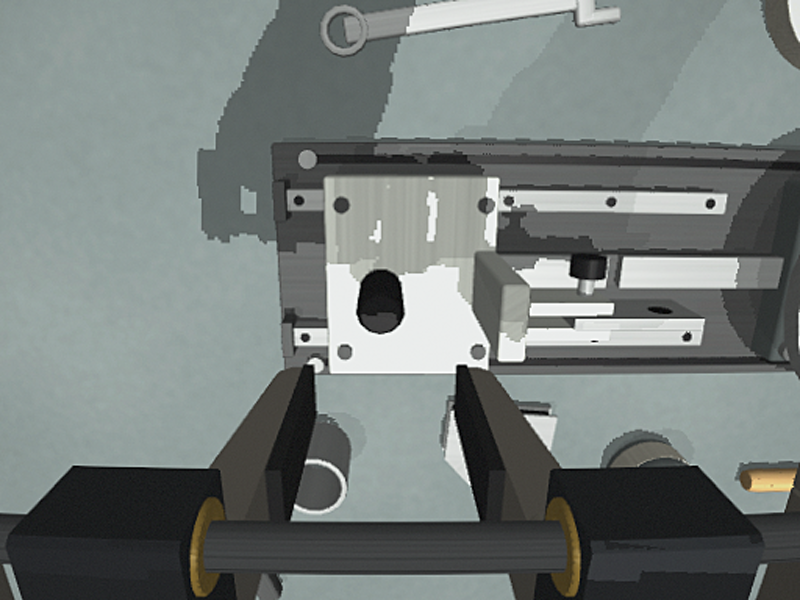

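Wrist view: grip top centre (380,316), notch across bar (614,272), upper-rail holes (299,200) and (711,203), plate to the right of the grip.

Run:
```python
from h import *
f=wfix(pickle.load(open('wrist.pkl','rb')))
p=lambda u,z:onz(f,np.array(u)*.64,z)
print(p((380,316),130),p((614,272),36)); d=p((711,203),40)-p((299,200),40);print(-d[0]/d[1])
d=p((798,147),20)-p((272,144),20);print(-d[0]/d[1])
```

```text
[ 588.51190655 -228.80336617  130.        ] [577.38111283 -68.5975621   36.        ]
0.06543167341573858
0.07358816153705024
```

Emit:
{"api": "step_arm", "payload": {"commands": [[0.05, [-0.001, 0, -0.04], 0], [0.05, [-0.001, 0, -0.08], 0], [0.05, [-0.001, 0, -0.115], 0], [0.05, [-0.001, 0, -0.125], 0], [0.05, [-0.001, 0, -0.125], 0], [0.0, [-0.001, 0, -0.125], 0], [0.0, [-0.001, 0, -0.125], 0], [0.0, [-0.001, 0, -0.125], 0]], "newtons": 25}}

```text
t: 10.8
tool_pos: [589.2, -229.7, 110.4]
ee_rot: [-3.141, 0.003, -3.078]
ft_force: [-0.1, 0.7, -0.6]
finger_gap: 28.0
grip_force: 0.0
```

Emit:
{"api": "step_arm", "payload": {"commands": [[0.0, [0, 0, 0], 0], [0.0, [0, 0, 0], 0], [0.0, [0, 0, 0], 0], [0.0, [0, 0, 0], 0]]}}

```text
t: 11.2
tool_pos: [589.1, -229.7, 110.2]
ee_rot: [-3.141, 0.002, -3.078]
ft_force: [-0.5, 0.1, 6.3]
finger_gap: 25.2
grip_force: 25.0
```

Run:
```python
from h import *
for i in range(3):
    f=wfix(grab('side')if 0 else grab('wrist')); s=f['s'];print(s['t'],s['tool_pos'],s['ft_force'],s['finger_gap'])
cv2.imwrite('pics/w5.png',cv2.resize(f['image'],(800,600),interpolation=cv2.INTER_CUBIC))
```

```text
11.2 [ 589.07037781 -229.6963742   110.21955901] [-0.51520217  0.06204186  6.27964481] 25.207886491268976
11.25 [ 589.06245636 -229.66192763  110.22838898] [-1.13576072  0.28658949  7.10921545] 25.616435613728047
11.3 [ 589.09759977 -229.68406486  110.23186387] [-1.00380653  0.75333383  6.96203542] 25.558987060703306
```

View pics/w5.png

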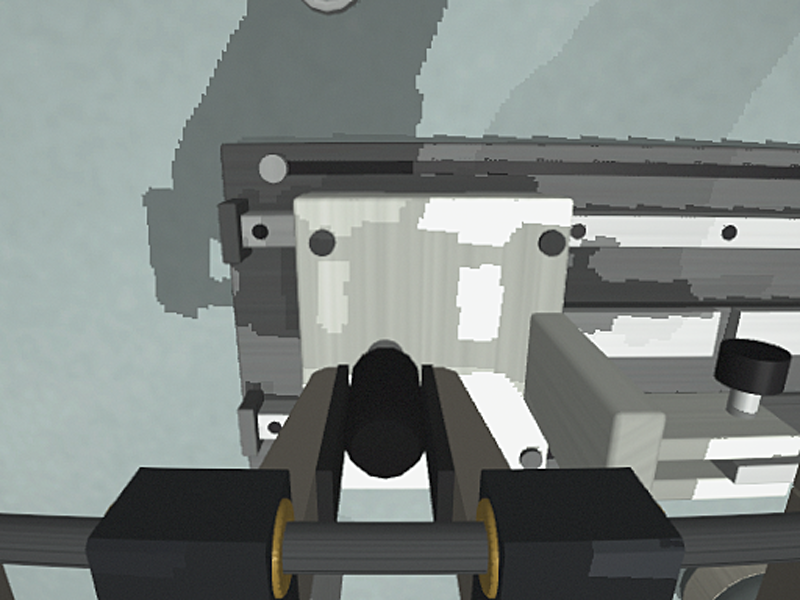

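Grip is held; notch line visible at (727,331) (ends (731,308),(722,357)), right edge of the plate clear.

Run:
```python
from h import *
f=wfix(pickle.load(open('wrist.pkl','rb')))
p=lambda u,z:onz(f,np.array(u)*.64,z)
x=f['image'][190:235,440:500]
g=cv2.cvtColor(x,cv2.COLOR_BGR2GRAY);print(g[8:38:6,14:34])
q=p((727,331),36);t=f['s']['tool_pos'];print(q); e=np.array([-.068,.9977]);print((q[:2]-t[:2])@e)
```

```text
[[ 88  86  83  80  86 101 114 117 120 119 121 122 124 108  71  80  80  81
   88  91]
 [244 241 236 234 234 243 186 116 116 120 121 118  67  75  80  77  78  74
   61 226]
 [232 232 232 234 243 174 105 116 119 123  63  73  80  79  78  75  69  63
  253 236]
 [231 232 235 234 166 109 115 122 113  70  69  75  70  71  71  55  81 169
  163 228]
 [232 236 221 131 111 127  65  14  19  22  25  23  24  26  22  24  19  21
   25  24]]
[575.7662229  -68.77424145  36.        ]
161.4462644436196
```

Emit:
{"api": "step_arm", "payload": {"commands": [[0.0, [-0.0007, 0.01, 0], 0], [0.0, [-0.0017, 0.025, 0], 0], [0.0, [-0.0027, 0.04, 0], 0], [0.0, [-0.0038, 0.055, 0], 0], [0.0, [-0.0048, 0.07, 0], 0], [0.0, [-0.0058, 0.085, 0], 0], [0.0, [-0.0068, 0.1, 0], 0], [0.0, [-0.0075, 0.11, 0], 0]]}}

```text
t: 12.15
tool_pos: [582.3, -125.4, 110.3]
ee_rot: [-3.134, 0.005, -3.082]
ft_force: [2.8, -13.0, 1.3]
finger_gap: 25.3
grip_force: 25.0
```

Emit:
{"api": "step_arm", "payload": {"commands": [[0.0, [-0.0005, 0.007, 0], 0], [0.0, [-0.001, 0.014, 0], 0], [0.0, [-0.0014, 0.021, 0], 0], [0.0, [-0.0019, 0.028, 0], 0], [0.0, [-0.0022, 0.033, 0], 0], [0.0, [-0.0025, 0.037, 0], 0], [0.0, [-0.0027, 0.04, 0], 0], [0.0, [-0.0027, 0.04, 0], 0]]}}

```text
t: 12.95
tool_pos: [579.6, -83.2, 110.2]
ee_rot: [-3.137, 0.004, -3.081]
ft_force: [2.4, -5.8, 5.4]
finger_gap: 25.7
grip_force: 25.0
```

Emit:
{"api": "step_arm", "payload": {"commands": [[0.0, [0, 0, 0], 0], [0.0, [0, 0, 0], 0]]}}

```text
t: 13.15
tool_pos: [579.5, -82.9, 110.2]
ee_rot: [-3.138, 0.004, -3.081]
ft_force: [1.3, -7.3, 4.5]
finger_gap: 25.5
grip_force: 25.0
```

Emit:
{"api": "step_arm", "payload": {"commands": [[0.0, [-0.0001, 0.001, 0], 0], [0.0, [-0.0001, 0.002, 0], 0]]}}

```text
t: 13.35
tool_pos: [579.5, -82.4, 110.2]
ee_rot: [-3.136, 0.005, -3.082]
ft_force: [1.7, -11.1, 3.8]
finger_gap: 25.4
grip_force: 25.0
```

Emit:
{"api": "step_arm", "payload": {"commands": [[0.0, [-0.0001, 0.002, 0], 0], [0.0, [-0.0003, 0.004, 0], 0], [0.0, [-0.0003, 0.004, 0], 0]]}}

```text
t: 13.65
tool_pos: [579.2, -77.6, 110.2]
ee_rot: [-3.137, 0.004, -3.081]
ft_force: [1.6, -6.8, 4.4]
finger_gap: 25.7
grip_force: 25.0
```

Emit:
{"api": "step_arm", "payload": {"commands": [[0.0, [-0.0001, 0.001, 0], 0], [0.0, [-0.0001, 0.002, 0], 0], [0.0, [-0.0001, 0.002, 0], 0]]}}

```text
t: 13.95
tool_pos: [579.1, -75.9, 110.2]
ee_rot: [-3.137, 0.004, -3.081]
ft_force: [1.9, -9.3, 4.6]
finger_gap: 25.4
grip_force: 25.0
```

Emit:
{"api": "step_arm", "payload": {"commands": [[0.0, [-0.0001, 0.001, 0], 0], [0.0, [-0.0001, 0.002, 0], 0], [0.0, [-0.0001, 0.002, 0], 0]]}}

```text
t: 14.25
tool_pos: [578.8, -72.3, 110.2]
ee_rot: [-3.139, 0.004, -3.081]
ft_force: [-0.2, -4.5, 6.1]
finger_gap: 25.4
grip_force: 25.0
```

Emit:
{"api": "step_arm", "payload": {"commands": [[0.0, [0, 0, 0], 0], [0.0, [0, 0, 0], 0]]}}

```text
t: 14.45
tool_pos: [578.8, -71.7, 110.2]
ee_rot: [-3.139, 0.004, -3.08]
ft_force: [0.0, -4.5, 6.4]
finger_gap: 25.1
grip_force: 25.0
```

Emit:
{"api": "step_arm", "payload": {"commands": [[0.0, [-0.0001, 0.001, 0], 0], [0.0, [-0.0001, 0.001, 0], 0]]}}

```text
t: 14.65
tool_pos: [578.7, -69.3, 110.2]
ee_rot: [-3.141, 0.004, -3.079]
ft_force: [-0.2, -0.6, 6.1]
finger_gap: 25.6
grip_force: 25.0
```

Emit:
{"api": "step_arm", "payload": {"commands": [[0.0, [0, 0, 0], 0], [0.0, [0, 0, 0], 0]]}}

```text
t: 14.85
tool_pos: [578.6, -69.2, 110.2]
ee_rot: [-3.141, 0.004, -3.079]
ft_force: [0.2, -1.1, 5.7]
finger_gap: 25.5
grip_force: 25.0
```

Emit:
{"api": "step_arm", "payload": {"commands": [[0.0, [-0.0001, 0.001, 0], 0], [0.0, [-0.0001, 0.001, 0], 0], [0.0, [-0.0001, 0.001, 0], 0]]}}

```text
t: 15.15
tool_pos: [578.6, -68.6, 110.2]
ee_rot: [-3.14, 0.004, -3.079]
ft_force: [1.0, -1.5, 6.1]
finger_gap: 25.3
grip_force: 25.0
```

Emit:
{"api": "step_arm", "payload": {"commands": [[0.0, [-0.0001, 0.001, 0], 0], [0.0, [-0.0001, 0.001, 0], 0], [0.0, [-0.0001, 0.001, 0], 0]]}}

```text
t: 15.45
tool_pos: [578.5, -68.3, 110.2]
ee_rot: [-3.139, 0.004, -3.08]
ft_force: [0.5, -3.5, 5.4]
finger_gap: 25.5
grip_force: 25.0
```

Emit:
{"api": "step_arm", "payload": {"commands": [[0.0, [-0.0001, 0.001, 0], 0], [0.0, [-0.0001, 0.001, 0], 0], [0.0, [-0.0001, 0.001, 0], 0]]}}

```text
t: 15.75
tool_pos: [578.6, -67.9, 110.2]
ee_rot: [-3.139, 0.004, -3.08]
ft_force: [1.6, -5.3, 4.4]
finger_gap: 25.4
grip_force: 25.0
```

Emit:
{"api": "step_arm", "payload": {"commands": [[0.0, [0, 0.001, 0], 0], [0.0, [0, 0.001, 0], 0], [0.0, [0, 0.001, 0], 0]]}}

```text
t: 16.05
tool_pos: [578.5, -67.7, 110.2]
ee_rot: [-3.138, 0.004, -3.081]
ft_force: [1.2, -6.8, 4.6]
finger_gap: 25.6
grip_force: 25.0
```

Emit:
{"api": "step_arm", "payload": {"commands": [[0.0, [0, -0.001, 0], 0], [0.0, [0, -0.001, 0], 0], [0.0, [0, -0.001, 0], 0], [0.0, [0, -0.001, 0], 0], [0.0, [0, -0.001, 0], 0]]}}

```text
t: 16.55
tool_pos: [578.5, -67.8, 110.2]
ee_rot: [-3.139, 0.004, -3.08]
ft_force: [1.6, -5.1, 6.3]
finger_gap: 25.3
grip_force: 25.0
```

Run:
```python
from h import *
a=grab('scene');b=grab('side');s=b['s'];print(s['t'],s['tool_pos'],s['ft_force'])
A=cv2.resize(a['image'][150:240,205:325],(480,360),interpolation=cv2.INTER_CUBIC)
B=cv2.resize(b['image'][150:270,200:300],(300,360),interpolation=cv2.INTER_CUBIC)
cv2.imwrite('pics/end.png',np.hstack([A,B]))
```

```text
16.6 [578.52724045 -67.76971396 110.21820095] [ 0.06677829 -3.79117529  5.3460408 ]
```

View pics/end.png

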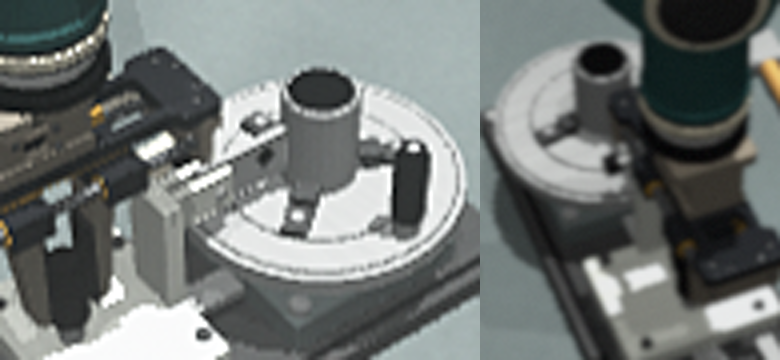

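Picture: lug's free end at crop (~287,~140) right by the pipe's left edge (~286), handle back in place. Check what a 4 mm gap should look like.

Run:
```python
from h import *
a=pickle.load(open('scene.pkl','rb'))
c=np.array([565.2,121.3]);e=np.array([-.068,.9977]);n=np.array([e[1],-e[0]])
for h in(112,128,144):
  print(h,[((proj(a,[*(c-g*e+3*n),h])[0]-[205,150])*4).round(1).tolist() for g in(25,27,29,31,33)])
t=np.linspace(0,6.28,90)
for z in(160,128):
  P=proj(a,[[c[0]+25*np.cos(x),c[1]+25*np.sin(x),z] for x in t]); print(z,((P.min(0)-[205,150])*4).round(1),((P.max(0)-[205,150])*4).round(1))
g=cv2.cvtColor(a['image'],cv2.COLOR_BGR2GRAY);print(g[176:204:2,268:284])
```

```text
112 [[289.7, 163.9], [287.2, 165.2], [284.6, 166.6], [282.1, 167.9], [279.6, 169.2]]
128 [[290.1, 145.0], [287.6, 146.3], [285.0, 147.6], [282.5, 148.9], [279.9, 150.2]]
144 [[290.6, 125.6], [288.0, 126.9], [285.4, 128.2], [282.8, 129.5], [280.2, 130.8]]
160 [279.4  61.3] [361.1 113.9]
128 [278.7 100.4] [358.6 153.3]
[[233 235 235 234 237 240 248  96  81 125 185 144  80  50  38  40]
 [136 129 163 204 173 218 219 104  79  87  93 116 124 191 179 188]
 [133 230 231 174  98 142 140  75  77  88  95  94  93  95  94  94]
 [ 85  88  98 132 186 223 255 235 135  88  94  96  95  99 102 104]
 [172 207 255 232 205 146  66  90 105  89  94  98  96 100 101 102]
 [205 147  74  86  94 112 111 114 127  90  94  95  98 100 101 104]
 [107  98  52  37  42  80 114 113 125  88  94  96  95 102 102 104]
 [110  82  46  56  93 115 112 112 115  90  96  97 100 102 100 105]
 [111 111 103 105 112 110 109 103  96  91  95  97  99 100 100 107]
 [108 105 107 133 112 123 130 110  81  94  96  99  99 100 101 103]
 [112 170 208 120 121 119 116 125 123 111  86 122 111 110 109 111]
 [124 120 127 190 184 201 247 245 244 122 105 120 118 116 115 110]
 [187 199 241 235 234 233 233 238 246 105  57  45  48  56  68  74]
 [236 233 232 231 229 230 234 237 151 108 144 164 140 107  92  95]]
```

The lug edge measures about 3.5 mm off the pipe, which puts the ball home within about 1 mm, and everything is at rest.

```bash
python3 -c "
from workcell import ctrl
print(ctrl.job_done())"
```

```text
the job is handed in; nothing more can be done
None
```

The turntable had its full turn with the handle back at its start, and the job is handed in with the arm still gripping the carriage, ball in the notch; by force and camera it sits within about 1 mm of centre, though the hand-in gave no verdict.

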